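# Lay the bedside tray beside the blood-pressure monitor

### The arm

A 6-joint arm with a two-finger parallel gripper is mounted at the origin on the work surface. World frame = base frame: x ahead of the robot, y to its left, z up, the work surface at z = 0. Lengths are in mm, angles in rad, forces in N, time in s.
With the tool pointing down it reaches from about 300 to 950 mm from the base axis. Payload 3.1 kg.
Tool frame: the origin (TCP) lies midway between the tips of the shut fingers; the grasp point (between the pads) lies 19 mm behind it (grip_depth is the z of the grasp point in the tool frame, in mm); z points along the fingers, y is the direction in which the jaws open and shut (so a half turn about z gives the same grasp; the last joint's range is limited). The gripper opens to 85 mm and grips with 20 to 120 N. Pads are 22 mm wide; open, the fingers measure 114 mm over their backs; the gripper's body (76 mm by 85 mm) begins 54 mm behind the grasp point. The pads swing forward as they close: fully open they stand 13 mm farther back than shut.
Start: joints at [-1.188, 0.308, 1.634, -0, 1.2, -0.07], TCP at [273.404, -562.034, 231.272] pointing down, gripper open.
Joint ranges: [-3.06, 3.06], [-0.79, 1.96], [0.05, 2.63], [-1.19, 4.34], [0.05, 2.64], [-2.94, 2.94]. Speed limits (rad/s): [2.79, 2.79, 3.14, 3.14, 3.14, 3.14].

### API

Orientations are given as a rotation vector (axis times angle).
In Python, from cell import state, camera, get_calibration, hand_in, grip_depth gives the robot as it stands.
- The arm moves only by the shell command python3 -m creep 'ROWS' [OPENING] [FORCE]. ROWS is text: rows parted by semicolons, each of 4 numbers parted by spaces: the shift along the tool's x, y, z in mm, then the turn about the tool's z in rad. A call has 1 to 8 rows; each row is the pose to reach, as a shift and turn from the pose measured when the call began, along the tool's axes at that moment; what a row does not reach only later rows make up. A row lasts 1/8 s, in which the tool goes at most 62.5 mm and 10.7 degrees, less where a joint would pass 70% of its speed; a pose out of reach is approached as far as the arm can. A call with a gripper value outside its range is refused whole. OPENING is the gripper's target within -1 to 1 (shut at 1, half-way at 0, fully open at -1), set as the call begins (- or left out, the last holds). The fingers move at their own pace and stop on an object; FORCE is the grip in N (left out, the last holds). Time passes only in rows, so rows that repeat a pose let the fingers close. It gives the time, the measured TCP pose, the force and the opening at its end, in the units of the state.
- state(): the state, without advancing time (a new reading comes with each control period).
- camera(name): name is "side" or "top" or "wrist"; returns the picture (420x560x3 uint8, red, green, blue); there is no depth.
- get_calibration(name): a dict with "intrinsics" (3x3 intrinsics, pixels), "T" (4x4, takes a point from camera to world coordinates); the wrist camera has in their place "hand_eye" (4x4, takes a point from camera to tool coordinates, whose origin is the TCP and whose axes are the flange's). Camera axes: x right, y down, z forward; pixel columns grow to the right and rows downward; lengths in mm; the calibration is good to about 2 mm. A picture is of the moment at which its call begins: read the wrist's pose just before it. get_calibration takes no time and is no camera call.
- hand_in(): hands the job in, once; it reports no verdict.
The state is a dict: "t": time; "q": joint angles; "dq": joint speeds; "tau": joint torques, N m; "ee_pos": TCP position; "eef_rot": TCP orientation; "contact_force": force on the tool from outside, world axes, zero at the start; "torque": the same for the moment, N m; "opening": opening from 0.0 (shut) to 1.0 (fully open).
Only numpy, scipy, OpenCV 4.12 (cv2) and the standard library are available. Lean on these libraries where they do the work, as an engineer would, in place of code of your own. Each camera call takes 0.05 s, during which the arm holds its last target. There are 200 camera calls.

### The job

Lay the bamboo tray with the drink kept away from the monitor: the round coaster flat at the end of the tray farther from the blood-pressure monitor with the short steel cup standing upright on its middle, the thermometer lying display up and straight across the other end, and the pill pot about midway between coaster and thermometer, all of them centred across the tray's width and none touching another except cup and coaster. Keep the pill pot upright on the way so that the tablets stay in it, and leave the monitor, the tall tumbler, the spectacles case and the tape roll where they are.

Things in the scene. Friction and masses are not known exactly. Their poses are not given: they have to be found in the camera images.
- tray: Bamboo tray, fixed, 200 mm along its x, 300 mm along its y; its long side runs left-right as the robot sees it, turned up to 13 degrees. Origin: centre of the underside, on the counter. Floor top at z = 6 mm. Rims 8 mm thick, long sides 24 mm high, the ends (-y and +y) 34 mm high with a hand slot. Inside 184 (x) by 284 mm (y). Across the tray, its width: along x.
- monitor: Grey tabletop blood-pressure monitor with a sloping display, 100 mm deep (its x), 120 mm wide (its y), 62 mm high, 450 g, standing loose on the counter beyond the left or the right end of the tray, toward the back. Origin: centre of its underside. Only tells which end of the tray is which; not to be moved.
- coaster: Round white ceramic coaster, flat disc of 66 mm diameter and 9 mm thick, about 70 g. Loose; at the start it lies on the counter with the pill pot standing on it. Origin: centre of its underside; z up.
- pot: Blue pill pot, firm silicone: open round pot, 45 mm outer diameter (41 at the foot), 32 mm high, wall 3.5 mm, about 35 g; the tablets in it are part of it. Loose; at the start it stands near the middle of the coaster, its underside 9 mm above the counter. Origin: centre of its underside; z up.
- cup: The short stainless steel cup: open, round, nearly straight, 53 mm diameter at the foot, 56 mm near the top, 58 mm at the lip, 64 mm high, wall 3 mm, about 90 g. Loose, upright on the counter at the start. Origin: centre of its underside; z up.
- thermometer: White digital stick thermometer lying flat, display up, 130 mm long along its x. Handle 20 mm wide (y), 12 mm thick (z) from x = -65 to +21 mm, then a 12 mm neck to +43 and a thin probe to +65 mm. Origin: middle of the length, on the underside. Balance point near x = -16 mm: grip there across the 20 mm. 22 g, loose. The probe may point either way in the end.
- tumbler: Bystander: tall steel tumbler, 108 mm high, 73 mm diameter at the mouth, 58 mm at the foot, on the counter behind the tray. Origin: centre of its underside. Not the cup to use.
- case: Bystander: closed dark spectacles case, 62 mm (x) by 156 mm (y), 35 mm high, on the counter beyond the end of the tray opposite to the monitor. Origin: centre of its underside.
- tape: Bystander: roll of white paper tape lying flat, 58 mm diameter, 25 mm high, with a 34 mm hole. Origin: centre of its underside.
Mind the look-alikes: they are no part of the job. There is more than one size of the thermometer; the one meant has the size given above.

How it is judged (in metres and radians):
At the end, for the whole second after the job is handed in: Flat on the tray, within 15 mm of its long centre line: coaster 62-112 mm from tray centre, away from the monitor; thermometer 80-135 mm toward it, across within 12 deg; pot between, clear of both. Cup upright on coaster, within 10 mm of centre. All released, at rest (((y of monitor in the frame of tray between 0.05 and 1 m and y of thermometer in the frame of tray between 0.08 and 0.135 m and y of coaster in the frame of tray between -0.112 and -0.062 m and y of pot in the frame of tray between -0.025 and 0.045 m) or (y of monitor in the frame of tray between -1 and -0.05 m and y of thermometer in the frame of tray between -0.135 and -0.08 m and y of coaster in the frame of tray between 0.062 and 0.112 m and y of pot in the frame of tray between -0.045 and 0.025 m)) and x of coaster in the frame of tray between -0.015 and 0.015 m and z of coaster in the frame of tray between 0.003 and 0.01 m and angle between each of coaster, pot, thermometer, cup's own z axis and vertical below 0.08 rad and x of pot in the frame of tray between -0.015 and 0.015 m and z of pot in the frame of tray between 0.003 and 0.01 m and x of thermometer in the frame of tray between -0.015 and 0.015 m and z of thermometer in the frame of tray between 0.003 and 0.01 m and horizontal distance between pot and coaster above 0.065 m and horizontal distance between pot and thermometer above 0.055 m and angle between the x axis of thermometer and the x axis of tray, either way round below 0.21 rad and horizontal distance between cup and coaster below 0.01 m and z of cup in the frame of tray between 0.012 and 0.019 m and linear speed of each of coaster, cup, pot, thermometer below 0.02 m/s); the robot touches nothing.
It fails at once if the blood-pressure monitor is moved by more than 20 mm or tipped (distance of monitor from where it was at the start of the episode above 0.02 m or angle between monitor's own z axis and vertical above 0.3 rad).
It fails at once if the spectacles case is moved by more than 20 mm or tipped (distance of case from where it was at the start of the episode above 0.02 m or angle between case's own z axis and vertical above 0.3 rad).
It fails at once if the tall tumbler is moved by more than 20 mm or tipped (distance of tumbler from where it was at the start of the episode above 0.02 m or angle between tumbler's own z axis and vertical above 0.3 rad).
It fails at once if the roll of tape is moved by more than 20 mm or tipped (distance of tape from where it was at the start of the episode above 0.02 m or angle between tape's own z axis and vertical above 0.3 rad).
It fails at once if the pill pot is tipped so that tablets would fall out (angle between pot's own z axis and vertical above 0.7 rad).
It also fails if it takes over 99 s, if anything falls off the work surface, if the arm or the gripper's body presses on something with over 40 N, if the wrist force passes 120 N, or if a joint passes its speed limit or range.

## Working session

There is one attempt and no reset: what is moved stays moved. The work goes in short steps, Python scripts to look and compute and a shell command to move; the robot and the scene stay as the last step left them, time stands still between calls to the robot, and variables do not carry over. Pictures are saved under pics/ and viewed, about 12 in all and at most 16, crops included, and the job is handed in when it is done.

```bash
ls; mkdir -p pics; python3 - <<'E'
from cell import *
import cv2,numpy as np
print(state()); print(grip_depth)
for n in("top","side","wrist"):
    im=camera(n); cv2.imwrite(f"pics/{n}0.png",im[:,:,::-1]); print(n,get_calibration(n))
E
```

```text
pics
{'t': 0.0, 'q': array([-1.18770188e+00,  3.09017378e-01,  1.63521952e+00,  8.24482476e-06,
        1.19970303e+00, -6.96951965e-02]), 'dq': array([ 0.00087569,  0.00249867,  0.00011122, -0.00061181, -0.0003011 ,
        0.00065945]), 'tau': array([ 1.60177504e-03, -4.15246367e+01, -2.76661921e+01,  3.97703161e-05,
        1.01920948e-02,  8.97382392e-06]), 'ee_pos': array([ 273.08769436, -561.2468079 ,  230.02368001]), 'eef_rot': array([-3.05916588e+00, -7.04654835e-01,  5.63070463e-04]), 'contact_force': array([ 0.03288653, -0.29146   , -0.76641947]), 'torque': array([ 0.03491208,  0.00127988, -0.02942863]), 'opening': 1.0013637663755288}
-18.700000000000003
top {'intrinsics': array([[443.44270341,   0.        , 281.46597559],
       [  0.        , 443.44270341, 210.29976378],
       [  0.        ,   0.        ,   1.        ]]), 'T': array([[ 2.04254949e-02, -9.97501368e-01,  6.76300190e-02,
         4.53747238e+02],
       [-9.99791246e-01, -2.04133941e-02,  8.70063053e-04,
        -1.19167441e+01],
       [ 5.12669147e-04, -6.76336725e-02, -9.97710090e-01,
         9.97243788
[... 445 characters left out ...]
      [ 1.49835178e-02, -6.99028281e-01, -7.14937029e-01,
         9.82986983e+02],
       [ 0.00000000e+00,  0.00000000e+00,  0.00000000e+00,
         1.00000000e+00]])}
wrist {'intrinsics': array([[305.11246112,   0.        , 277.44387876],
       [  0.        , 305.11246112, 205.25108179],
       [  0.        ,   0.        ,   1.        ]]), 'hand_eye': array([[ 3.05305235e-04, -9.60546029e-01, -2.78120897e-01,
         7.11481908e+01],
       [ 9.99999287e-01,  6.14258505e-04, -1.02372225e-03,
        -1.40149241e+00],
       [ 1.15417047e-03, -2.78120386e-01,  9.60545532e-01,
        -1.42796163e+02],
       [ 0.00000000e+00,  0.00000000e+00,  0.00000000e+00,
         1.00000000e+00]])}
```

View pics/top0.png

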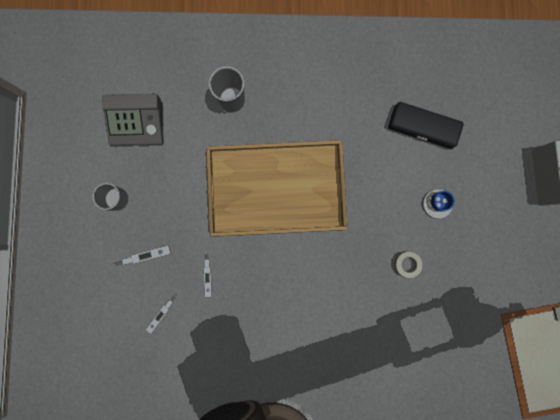

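View pics/side0.png

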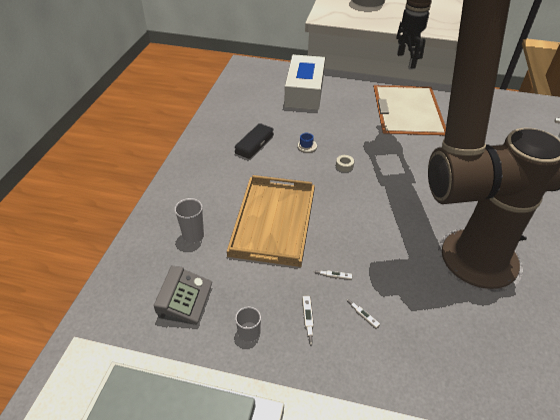

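The top view shows the monitor at (133,120), left of the tray (centre 277,188), so the coaster goes to the right end. The other objects:
- Case at (425,125), pot on coaster at (440,203), tape at (408,265), tumbler at (227,88).
- **Cup:** the short cup at (107,196) against the tall tumbler at (227,88).
- **Thermometer:** three candidates at (145,256), (208,277) and (161,314). The first looks longest, so I'll check it in an enlarged crop.

```bash
python3 - <<'E'
import cv2,numpy as np
im=cv2.imread("pics/top0.png")
a=cv2.resize(im[170:340,90:240],None,fx=4,fy=4,interpolation=cv2.INTER_CUBIC)[:600]
cv2.imwrite("pics/c1.png",im[170:345,90:240].repeat(1,0) if 0 else cv2.resize(im[180:340,90:240],(562,600),interpolation=cv2.INTER_CUBIC))
t=cv2.resize(im[130:250,200:460],None,fx=3,fy=3,interpolation=cv2.INTER_CUBIC); cv2.imwrite("pics/c2.png",t)
E
cat > h.py <<'E'
import numpy as np,cv2
from cell import *
def ray(name,uv,z,st=None):
    c=get_calibration(name)
    if name=="wrist":
        T=np.eye(4);T[:3,:3]=cv2.Rodrigues(np.array(st["eef_rot"]))[0];T[:3,3]=st["ee_pos"];T=T@c["hand_eye"]
    else: T=c["T"]
    d=T[:3,:3]@np.linalg.solve(c["intrinsics"],[uv[0],uv[1],1.]);return T[:3,3]+d*(z-T[2,3])/d[2]
def yaw(st): # world angle of tool x
    R=cv2.Rodrigues(np.array(st["eef_rot"]))[0];return np.arctan2(R[1,0],R[0,0]),R
def shift(p,st,ang=None):
    """tool-axes shift to bring the TCP to world p; turn so jaws (tool y) lie along world angle ang (mod pi)"""
    a,R=yaw(st);s=R.T@(np.array(p)-st["ee_pos"])
    t=None
    if ang is not None:
        j=np.arctan2(R[1,1],R[0,1]);t=-((ang-j+np.pi/2)%np.pi-np.pi/2)
    return np.round(s,1),t
E
```

```text
(no output)
```

View pics/c1.png

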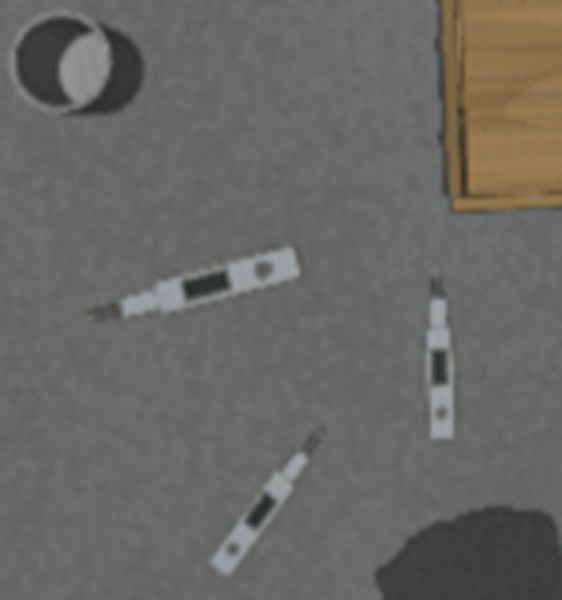

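View pics/c2.png

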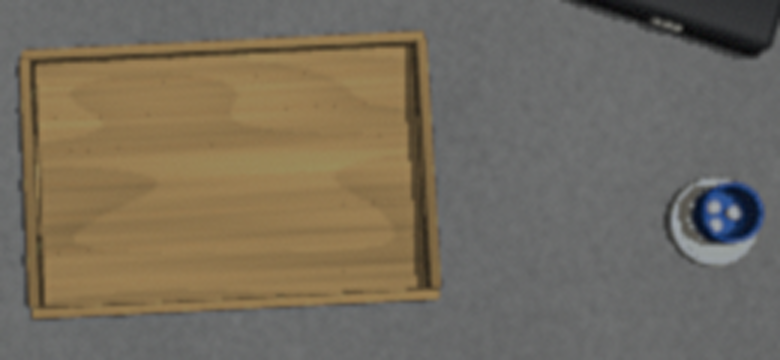

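```bash
python3 - <<'E'
from h import *
A=lambda x,y:((x+.5)/3.747-.5+90,(y+.5)/3.75-.5+180)
B=lambda x,y:((x+.5)/3-.5+200,(y+.5)/3-.5+130)
r=lambda p,z:ray("top",p,z)[:2]
C=[r(B(*p),30) for p in((22,52),(425,33),(438,297),(33,317))]
m=sum(C)/4;dl=(C[0]-C[1]+C[3]-C[2])/2;dw=(C[0]-C[3]+C[1]-C[2])/2
print("tray",m,np.linalg.norm(dl),np.linalg.norm(dw),np.degrees(np.arctan2(dl[1],dl[0])),np.degrees(np.arctan2(dw[1],dw[0])))
for n,a,b in(("th",(87,313),(297,261)),("t2",(436,270),(442,438)),("t3",(324,427),(221,569))):
    a=r(A(*a),6);b=r(A(*b),11);d=a-b;L=np.linalg.norm(d);print(n,L,(a+b)/2,"balance",(a+b)/2-16/L*d,np.degrees(np.arctan2(d[1],d[0])))
print("cup",r(A(62,63),64),"lip w",(r(A(10,63),64)-r(A(114,63),64)))
print("pot",r(B(729,212),41),"coaster",r(B(714,221),9),"coaster dia",r(B(669,221),9)-r(B(759,221),9))
print("case",r((425,125),35),"tape",r((408,265),25),"monitor",r((133,120),40))
E
```

```text
tray [568.94138615   1.51325264] 295.76407483388317 194.73510130383994 93.95254582113358 3.8000118671993413
th 128.98689055368064 [412.37658044 298.84365403] balance [416.5135888  283.38774377] 104.98481404072452
t2 98.19412062993408 [376.33858051 151.29730337] balance [360.38530356 150.07543811] 4.379746709080449
t3 99.76422397164303 [290.45357718 246.19199227] balance [277.20997995 255.17013976] -34.13427282130025
cup [538.79458726 359.87293514] lip w [-1.20088354 58.63496418]
pot [ 547.33021342 -359.57744523] coaster [ 543.49586873 -360.00152228] coaster dia [-1.37355587 67.09230021]
case [ 713.84090163 -323.51532221] tape [ 405.81965784 -289.24760251] monitor [710.45865626 318.56813749]
```

```bash
python3 - <<'E'
from h import *
s=state();print(yaw(s),shift([547,-359.6,150],s,np.radians(3.9)))
E
```

```text
(np.float64(0.4527879823334029), array([[ 8.99230921e-01,  4.37473766e-01, -6.74381974e-04],
       [ 4.37474268e-01, -8.99229376e-01,  1.67187302e-03],
       [ 1.24976503e-04, -1.79842467e-03, -9.99998375e-01]])) (array([334.5, -61.6,  80.5]), np.float64(-1.1860759605280817))
```

```bash
python3 -m creep '42 -8 0 -0.15; 84 -16 0 -0.3; 126 -24 0 -0.45; 168 -32 0 -0.6; 210 -40 10 -0.75; 252 -48 20 -0.9; 294 -55 30 -1.05; 334 -62 40 -1.186' -1 40; python3 -m creep '0 0 20 0; 0 0 40 0; 0 0 40 0'; python3 - <<'E'
from h import *
s=state();im=camera("wrist");cv2.imwrite("pics/w1.png",im[:,:,::-1])
c=get_calibration("wrist")
import pickle;pickle.dump(s,open("w1.pkl","wb"))
print(s["ee_pos"],s["q"],shift([547,-359.6,150],s,np.radians(3.9)))
E
```

```text
t: 1.15
ee_pos: [547.3, -358.4, 189.7]
eef_rot: [-2.138, -2.299, -0.001]
contact_force: [-0.4, -0.3, 0.3]
opening: 0.997
t: 1.52
ee_pos: [544.2, -357.6, 146.3]
eef_rot: [-2.135, -2.292, 0.001]
contact_force: [0.2, -0.0, -0.3]
opening: 1.002
[ 544.23946031 -357.62849508  146.25413475] [-6.48424189e-01  4.47649559e-01  1.62483050e+00  5.01631338e-04
  1.07795281e+00 -7.19662992e-01] (array([-2.1,  2.6, -3.8]), np.float64(0.0029512460294776055))
```

View pics/w1.png

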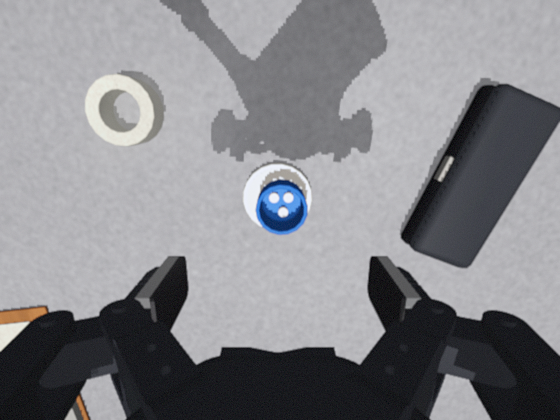

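The wrist view has the pot rim centred at (282,207) and the coaster at (278,195). The tape and case stand well clear of the jaws.

```bash
python3 - <<'E'
from h import *
import pickle;s0=pickle.load(open("w1.pkl","rb"));s=state()
p=ray("wrist",(282,207),41,s0);print(p,ray("wrist",(278,195),9,s0));print(shift([p[0],p[1],12],s))
E
```

```text
[ 547.31639179 -357.71419658   41.        ] [ 543.61283376 -355.391483      9.        ]
(array([  0. ,   2.7, 135.9]), None)
```

```bash
python3 -m creep '0 2.5 40 0; 0 2.5 85 0; 0 2.5 115 0; 0 2.5 134 0; 0 2.5 134 0' -1 && python3 -m creep '0 0 0 0;0 0 0 0;0 0 0 0;0 0 0 0;0 0 0 0;0 0 0 0;0 0 0 0;0 0 0 0' 1 30
```

```text
t: 2.2
ee_pos: [546.1, -357.8, 13.0]
eef_rot: [-2.137, -2.292, 0.0]
contact_force: [-0.5, 0.9, 0.1]
opening: 0.997
t: 3.2
ee_pos: [547.4, -358.8, 15.0]
eef_rot: [-2.139, -2.294, 0.0]
contact_force: [-0.5, -0.7, 6.6]
opening: 0.519
```

```bash
python3 -m creep '0 0 -5 0; 0 0 -20 0; 0 0 -50 0; 0 0 -90 0; 0 0 -120 0; 0 0 -120 0'; python3 - <<'E'
from h import *
s=state();print(shift([568.6,6.5,80],s,np.radians(3.9)))
E
```

```text
t: 3.95
ee_pos: [550.2, -360.8, 139.3]
eef_rot: [2.14, 2.296, 0.001]
contact_force: [0.7, 0.1, -0.2]
opening: 0.519
(array([365.3,  43.9,  58.8]), np.float64(0.0019564311222932673))
```

```bash
python3 -m creep '25 3 0 0; 75 9 0 0; 130 16 0 0; 185 22 0 0; 240 29 0 0; 295 36 0 0; 340 41 0 0; 365 44 0 0'; python3 -m creep '0 0 0 0;0 0 0 0'; python3 - <<'E'
from h import *
s=state();im=camera("wrist");cv2.imwrite("pics/w2.png",im[:,:,::-1])
print(shift([568.6,6.5,12],s,np.radians(3.9)))
import pickle;pickle.dump(s,open("w2.pkl","wb"))
E
```

```text
t: 4.95
ee_pos: [565.9, 10.2, 136.9]
eef_rot: [-2.139, -2.3, 0.002]
contact_force: [0.2, 0.5, 0.1]
opening: 0.522
t: 5.2
ee_pos: [564.4, 10.6, 135.6]
eef_rot: [-2.136, -2.3, 0.005]
contact_force: [-0.8, -1.0, 0.6]
opening: 0.516
(array([ -4.3,   4.5, 123.6]), np.float64(0.005836217890286877))
```

View pics/w2.png

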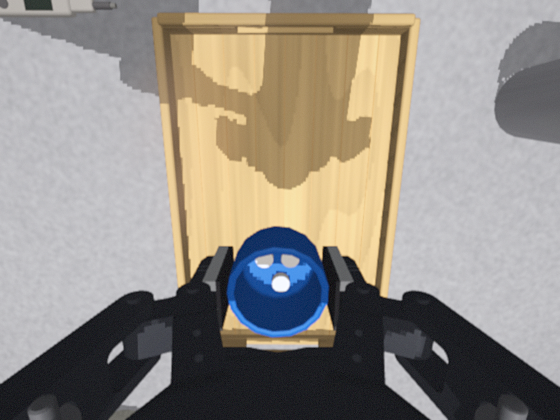

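The wrist view shows the pot held level with its tablets in. The tray's monitor-end rim has its outer corners at (154,16) and (419,16), which lets me cross-check the tray pose.

```bash
python3 - <<'E'
from h import *
import pickle;s=pickle.load(open("w2.pkl","rb"))
a=ray("wrist",(153.5,15),34,s);b=ray("wrist",(419.5,15),34,s);d=b-a
print(a,b,np.linalg.norm(d),np.degrees(np.arctan2(d[1],d[0])))
y=np.radians(3.9);m=np.array([568.9,1.5]);ux=np.array([np.cos(y),np.sin(y)]);uy=np.array([-ux[1],ux[0]])
print((a+b)[:2]/2, m+150*uy)
E
```

```text
[465.84293382 145.23556558  34.        ] [653.20030526 158.94623008  34.        ] 187.8583693987462 4.185399329259389
[559.52161954 152.09089783] [558.6977064  151.15264183]
```

```bash
python3 -m creep '-4 4.5 40 0; -4 4.5 80 0; -4 4.5 105 0; -4 4.5 115 0; -4 4.5 118 0; -4 4.5 120 0;-4 4.5 121 0;-4 4.5 121 0'; python3 - <<'E'
from h import *
print(shift([568.6,6.5,12],state()))
E
```

```text
t: 6.25
ee_pos: [569.9, 6.2, 15.7]
eef_rot: [-2.138, -2.3, 0.003]
contact_force: [0.5, -0.3, 0.7]
opening: 0.516
(array([ 0.4, -1.2,  3.7]), None)
```

```bash
python3 -m creep '0 0 1 0; 0 0 2 0;0 0 3 0;0 0 3.5 0; 0 0 3.5 0'; python3 -m creep '0 0 0 0;0 0 0 0;0 0 0 0;0 0 0 0;0 0 -2 0' -1;python3 -m creep '0 0 -10 0;0 0 -40 0;0 0 -80 0;0 0 -130 0;0 0 -150 0; 0 0 -150 0' -1; python3 - <<'E'
from h import *
im=camera("top");cv2.imwrite("pics/top1.png",im[:,:,::-1])
print(shift([543.5,-358,150],state(),np.radians(3.9)))
E
```

```text
t: 6.88
ee_pos: [569.8, 6.2, 12.1]
eef_rot: [-2.138, -2.3, 0.003]
contact_force: [0.0, -0.3, -0.8]
opening: 0.519
t: 7.5
ee_pos: [569.6, 6.2, 14.0]
eef_rot: [-2.138, -2.3, 0.004]
contact_force: [0.5, -0.3, 0.0]
opening: 1.002
t: 8.25
ee_pos: [572.0, 6.2, 167.2]
eef_rot: [2.137, 2.299, 0.002]
contact_force: [-0.1, 0.3, -0.1]
opening: 0.998
(array([-361.3,  -53.4,   15.4]), np.float64(0.00488998619600034))
```

```bash
python3 -m creep '-25 -4 0 0; -75 -11 0 0; -130 -19 0 0; -185 -27 0 0; -240 -35 5 0; -295 -43 10 0; -340 -50 15 0; -361 -53 15 0.005' -1; python3 -m creep '0 0 0 0;0 0 0 0' ; python3 - <<'E'
from h import *
s=state();im=camera("wrist");print(s["ee_pos"])
import pickle;pickle.dump(s,open("w3.pkl","wb"))
# coaster: bright blob
roi=im[120:260,180:380].astype(int);m=((roi.min(2)>215)).astype(np.uint8)
n,l,st,c=cv2.connectedComponentsWithStats(m);k=1+np.argmax(st[1:,4]);print(st[k],c[k]+[180,120])
x,y,w,h=st[k][:4];uv=(180+x+(w-1)/2,120+y+(h-1)/2);print(uv);p=ray("wrist",uv,9,s);print(p)
print("dia",np.linalg.norm(ray("wrist",(180+x,uv[1]),9,s)-ray("wrist",(180+x+w,uv[1]),9,s)))
print(shift([p[0],p[1],0],s))
o=cv2.resize(im[100:300,130:430],None,fx=2,fy=2);t=cv2.imread("pics/top1.png");o2=cv2.resize(t[140:240,200:350],(600,400));cv2.imwrite("pics/w3.png",np.vstack([o[:,:,::-1][:, :][50:250],o2]))
E
```

```text
t: 9.3
ee_pos: [541.9, -359.0, 147.6]
eef_rot: [-2.145, -2.29, 0.002]
contact_force: [0.8, 0.7, -0.0]
opening: 0.996
t: 9.55
ee_pos: [541.5, -357.0, 146.6]
eef_rot: [-2.142, -2.288, 0.002]
contact_force: [0.1, 0.2, -0.1]
opening: 1.0
[ 541.48346437 -357.04251792  146.56246376]
[  66   45   68   66 3487] [279.50100373 197.22798968]
(np.float64(279.5), np.float64(197.5))
[ 542.56180211 -357.43574211    9.        ]
dia 64.55902879507413
(array([ -1.1,   1.9, 146.6]), None)
```

View pics/w3.png

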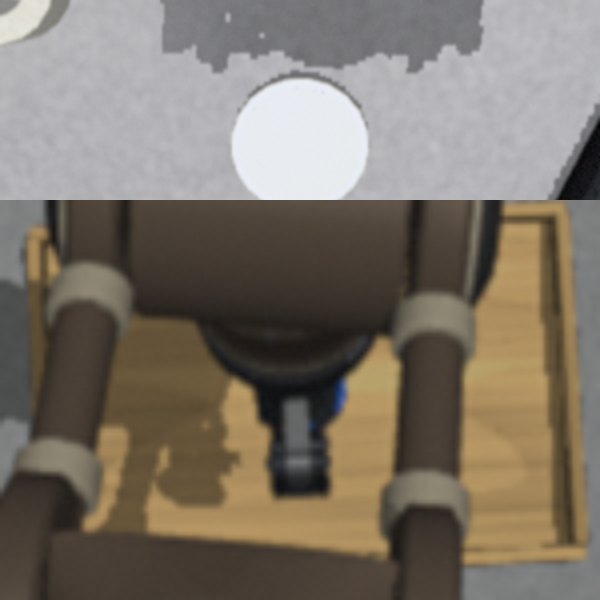

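```bash
python3 -m creep '-1.1 1.6 40 0; -1.1 1.6 85 0; -1.1 1.6 120 0; -1.1 1.6 140 0; -1.1 1.6 147 0; -1.1 1.6 150 0;-1.1 1.6 151 0; -1.1 1.6 151 0' -1;  python3 - <<'E'
from h import *
s=state();print(shift([542.6,-357.5,-5],s,np.radians(3.9)))
E
```

```text
t: 10.6
ee_pos: [543.5, -358.0, -2.8]
eef_rot: [-2.144, -2.291, 0.001]
contact_force: [-0.2, -0.3, -0.9]
opening: 0.998
(array([ 0.6, -0.8,  2.2]), np.float64(-0.0016749752918201466))
```

```bash
python3 -m creep '0 0 1 0; 0 0 2 0; 0 0 2.5 0; 0 0 2.5 0'; python3 -m creep '0 0 0 0;0 0 0 0;0 0 0 0;0 0 0 0;0 0 0 0;0 0 0 0' 1 50
```

```text
t: 11.1
ee_pos: [543.4, -358.0, -5.4]
eef_rot: [-2.143, -2.291, 0.001]
contact_force: [-0.2, 0.5, 0.9]
opening: 0.999
t: 11.85
ee_pos: [544.0, -358.4, -4.7]
eef_rot: [-2.144, -2.292, 0.001]
contact_force: [0.3, -0.0, 5.7]
opening: 0.745
```

```bash
python3 -m creep '0 0 -5 0; 0 0 -20 0; 0 0 -50 0; 0 0 -90 0; 0 0 -130 0; 0 0 -130 0'; python3 - <<'E'
from h import *
s=state();y=np.radians(3.95);m=np.array([569.3,2]);uy=np.array([-np.sin(y),np.cos(y)]);p=m-86*uy;print(p,s["opening"])
print(shift([p[0],p[1],100],s,y))
cv2.imwrite("pics/w4.png",camera("wrist")[:,:,::-1])
E
```

```text
t: 12.6
ee_pos: [547.1, -360.7, 130.5]
eef_rot: [2.142, 2.289, 0.0]
contact_force: [0.8, -0.6, -0.0]
opening: 0.746
[575.22418813 -83.79571082] 0.7461397135945357
(array([274.6,  46.3,  29.4]), np.float64(-0.002490284910194429))
```

View pics/w4.png

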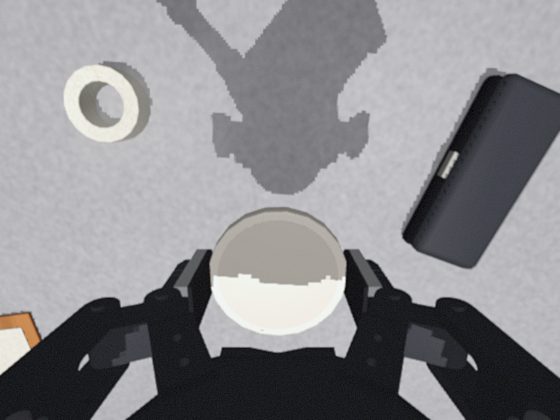

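The coaster is held level and centred between the pads at (278,271). Moving it to the tray.

```bash
python3 -m creep '20 3 0 0; 60 10 0 0; 100 17 0 0; 145 24 0 0; 190 32 0 0; 235 39 0 0; 265 45 0 0; 275 46 0 0'; python3 -m creep '0 0 0 0;0 0 0 0'; python3 - <<'E'
from h import *
print(shift([575.2,-83.8,3],state(),np.radians(3.95)))
E
```

```text
t: 13.65
ee_pos: [571.1, -78.8, 125.4]
eef_rot: [-2.141, -2.295, 0.003]
contact_force: [-0.2, -0.8, -0.3]
opening: 0.741
t: 13.9
ee_pos: [570.3, -79.2, 124.6]
eef_rot: [-2.141, -2.294, 0.005]
contact_force: [0.4, -0.4, -0.8]
opening: 0.742
(array([ -5. ,   5.3, 121.6]), np.float64(0.0001471864605500084))
```

```bash
python3 -m creep '-5 4.5 40 0; -5 4.5 80 0; -5 4.5 102 0; -5 4.5 111 0; -5 4.5 115 0; -5 4.5 118 0; -5 4.5 118 0'; python3 - <<'E'
from h import *
print(shift([575.2,-83.8,2],state(),np.radians(3.95)))
E
```

```text
t: 14.78
ee_pos: [575.1, -84.1, 7.3]
eef_rot: [-2.141, -2.295, 0.004]
contact_force: [0.1, 1.6, 0.2]
opening: 0.746
(array([0.3, 0.1, 5.3]), np.float64(0.00012590276012547363))
```

```bash
python3 -m creep '0 0 1 0; 0 0 2.5 0;0 0 4 0;0 0 5 0; 0 0 6 0; 0 0 6 0';python3 -m creep '0 0 0 0;0 0 0 0;0 0 -1 0;0 0 -2 0;0 0 -3 0' -1;python3 -m creep '0 0 -10 0;0 0 -40 0;0 0 -80 0;0 0 -130 0;0 0 -180 0; 0 0 -180 0' -1; python3 - <<'E'
from h import *
print(shift([416.5,283.4,150],state(),np.radians(104.5-90)))
E
```

```text
t: 15.52
ee_pos: [575.1, -84.1, 1.3]
eef_rot: [-2.141, -2.295, 0.004]
contact_force: [0.1, -0.9, -1.1]
opening: 0.746
t: 16.15
ee_pos: [575.1, -84.1, 4.4]
eef_rot: [-2.142, -2.295, 0.004]
contact_force: [-0.2, 0.2, 0.5]
opening: 1.001
t: 16.9
ee_pos: [580.0, -85.0, 191.0]
eef_rot: [2.138, 2.291, 0.006]
contact_force: [0.8, -0.1, -0.1]
opening: 0.998
(array([ 378.9, -138. ,   38.7]), np.float64(-0.18393942437696476))
```

```bash
python3 -m creep '25 -9 0 -0.02; 75 -27 0 -0.05; 130 -47 0 -0.08; 190 -69 0 -0.12; 250 -91 0 -0.15; 310 -113 10 -0.18; 355 -129 20 -0.184; 379 -138 25 -0.184' -1; python3 -m creep '0 0 0 0;0 0 0 0'; python3 - <<'E'
from h import *
import pickle
s=state();pickle.dump(s,open("w5.pkl","wb"));im=camera("wrist");print(s["ee_pos"]);cv2.imwrite("pics/w5.png",im[:,:,::-1])
E
```

```text
t: 17.9
ee_pos: [413.8, 285.1, 162.2]
eef_rot: [1.916, 2.482, 0.001]
contact_force: [0.3, -0.3, 0.6]
opening: 1.0
t: 18.15
ee_pos: [413.3, 284.4, 161.6]
eef_rot: [1.915, 2.482, -0.002]
contact_force: [-0.0, 0.8, -0.2]
opening: 1.001
[413.34537468 284.35173177 161.59422947]
```

View pics/w5.png

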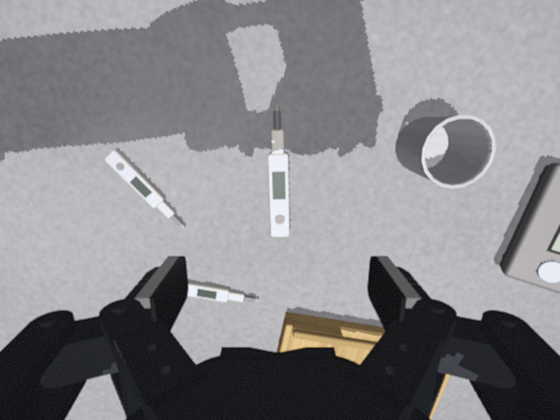

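The large thermometer runs from its probe tip at (277,110) to its handle end at (280,236). It lies parallel to the tool, with both smaller ones and the cup (465,150) clear.

```bash
python3 - <<'E'
from h import *
import pickle;s=pickle.load(open("w5.pkl","rb"))
a=ray("wrist",(277,110),6,s);b=ray("wrist",(280,236.5),6,s);d=(a-b);L=np.linalg.norm(d);d/=L
c=b+65*d;g=b+49*d;print(L,c,g,np.degrees(np.arctan2(d[1],d[0])))
w=np.linalg.norm(ray("wrist",(271,220),12,s)-ray("wrist",(289.5,220),12,s));print("w",w)
print(shift([g[0],g[1],2],s,np.arctan2(d[1],d[0])+np.pi/2))
E
```

```text
126.85884238868893 [411.08006369 300.13695627   6.        ] [415.5177559  284.76467968   6.        ] 106.10245161445181
w 18.728624586665788
(array([  0.8,   1.7, 159.6]), np.float64(-0.024722574831928412))
```

```bash
python3 -m creep '1 1.5 40 -0.02; 1 1.5 85 -0.02; 1 1.5 125 -0.02; 1 1.5 147 -0.02; 1 1.5 154 -0.02; 1 1.5 157 -0.02; 1 1.5 157 -0.02' -1;  python3 - <<'E'
from h import *
s=state();print(shift([415.5,284.4,3],s,np.radians(105.8-90)))
E
```

```text
t: 19.08
ee_pos: [416.9, 285.0, 5.8]
eef_rot: [1.892, 2.499, 0.002]
contact_force: [0.2, -0.2, 0.6]
opening: 0.999
(array([-0.2, -1.6,  2.8]), np.float64(-0.000895490561851231))
```

```bash
python3 -m creep '0 -1.5 1 0; 0 -1.5 2 0; 0 -1.5 3 0; 0 -1.5 3 0' -1;  python3 -m creep '0 0 0 0;0 0 0 0;0 0 0 0;0 0 0 0;0 0 0 0;0 0 0 0;0 0 0 0;0 0 0 0' 1 30;python3 -m creep '0 0 -5 0; 0 0 -20 0; 0 0 -50 0; 0 0 -90 0; 0 0 -130 0;0 0 -130 0'; python3 - <<'E'
from h import *
import pickle
s=state();pickle.dump(s,open("w6.pkl","wb"));im=camera("wrist");print(s["ee_pos"]);cv2.imwrite("pics/w6.png",im[:,:,::-1])
y=np.radians(3.95);m=np.array([569.3,2]);ux=np.array([np.cos(y),np.sin(y)]);uy=np.array([-ux[1],ux[0]])
p=m+102*uy+16*ux;print(p,shift([p[0],p[1],120],s,y+np.pi/2),s["q"])
E
```

```text
t: 19.58
ee_pos: [415.4, 284.7, 2.8]
eef_rot: [1.891, 2.499, 0.002]
contact_force: [0.4, 0.4, 0.6]
opening: 1.0
t: 20.58
ee_pos: [415.7, 284.8, 3.0]
eef_rot: [1.891, 2.499, 0.003]
contact_force: [0.9, -0.0, 1.1]
opening: 0.224
t: 21.32
ee_pos: [417.7, 287.0, 137.6]
eef_rot: [1.889, 2.496, 0.016]
contact_force: [-0.3, 0.1, -0.9]
opening: 0.228
[417.67269477 286.99306428 137.63123401]
[578.23563005 104.85987807] (array([-218.8,  104.8,   19.9]), np.float64(-1.3646242744601902)) [ 0.52017833  0.18988338  1.99367672 -0.0080369   0.94393989  0.24975645]
```

View pics/w6.png

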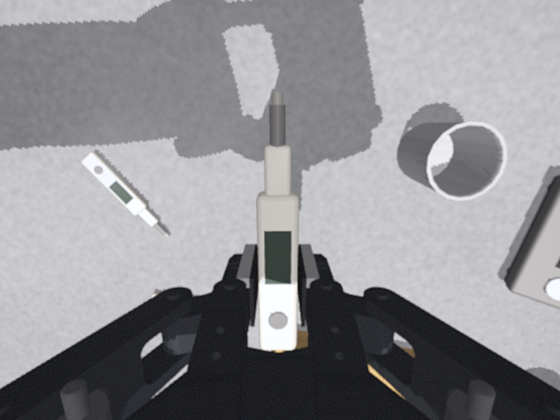

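The thermometer is held straight, display up, with its handle end at (279,348) and tip at (278,90).

```bash
python3 - <<'E'
from h import *
import pickle;s=pickle.load(open("w6.pkl","rb"));R=yaw(s)[1];z=s["ee_pos"][2]
for uv,h in(((279,349),6),((278,90),3)): print(R.T@(ray("wrist",uv,z+h,s)-s["ee_pos"]))
E
python3 -m creep '-20 10 0 -0.16; -50 24 0 -0.33; -80 38 0 -0.5; -115 55 0 -0.67; -150 72 0 -0.84; -180 86 0 -1.01; -205 98 0 -1.18; -219 105 0 -1.35'; python3 -m creep '0 0 0 0;0 0 0 0'; python3 - <<'E'
from h import *
print(shift([578.2,104.9,20],state(),np.radians(93.95)))
E
```

```text
[-48.25547058   1.02197446  -5.84558385]
[83.42871237  0.38275516 -3.23576565]
t: 22.38
ee_pos: [575.9, 102.3, 135.5]
eef_rot: [-0.092, 3.132, -0.003]
contact_force: [0.5, -0.6, 0.3]
opening: 0.217
t: 22.62
ee_pos: [574.2, 102.4, 134.1]
eef_rot: [-0.088, 3.136, -0.003]
contact_force: [0.0, 1.0, -0.3]
opening: 0.223
(array([ -3.7,   2.4, 114.1]), np.float64(-0.012890723994479325))
```

```bash
python3 -m creep '-3 2.4 40 -0.01; -3 2.4 75 -0.01; -3 2.4 98 -0.01; -3 2.4 108 -0.01; -3 2.4 113 -0.01; -3 2.4 117 -0.01; -3 2.4 117 -0.01'; python3 - <<'E'
from h import *
print(shift([578.2,104.9,9],state(),np.radians(93.95)))
E
```

```text
t: 23.5
ee_pos: [578.0, 104.9, 17.6]
eef_rot: [-0.103, 3.134, -0.002]
contact_force: [0.6, -1.8, -1.1]
opening: 0.221
(array([-0.1, -0. ,  8.6]), np.float64(-0.00300294884636898))
```

```bash
python3 -m creep '0 0 2 0; 0 0 4 0;0 0 6 0;0 0 8 0; 0 0 8.5 0; 0 0 8.5 0';python3 -m creep '0 0 0 0;0 0 0 0;0 0 0 0;0 0 0 0' 0.2;python3 -m creep '0 0 -10 0;0 0 -40 0;0 0 -80 0;0 0 -120 0;0 0 -150 0; 0 0 -150 0' 0.2; python3 - <<'E'
from h import *
print(shift([538.8,359.9,170],state(),np.radians(3.95)))
E
```

```text
t: 24.25
ee_pos: [578.1, 104.9, 9.1]
eef_rot: [-0.103, 3.134, -0.002]
contact_force: [-0.2, -0.8, -0.6]
opening: 0.228
t: 24.75
ee_pos: [578.1, 104.9, 9.1]
eef_rot: [-0.103, 3.134, -0.002]
contact_force: [-0.5, -0.3, 0.6]
opening: 0.4
t: 25.5
ee_pos: [580.1, 105.4, 163.2]
eef_rot: [-0.103, 3.126, -0.001]
contact_force: [0.6, -0.5, -0.4]
opening: 0.395
(array([ 24.3, 256.6,  -7.4]), np.float64(1.5677450432934956))
```

```bash
python3 -m creep '2 25 0 0.17; 6 60 0 0.34; 9 95 0 0.51; 13 135 0 0.68; 17 175 0 0.85; 20 215 0 1.02; 23 243 0 1.19; 24 256 0 1.36' -1; python3 -m creep '0 0 0 0.15; 0 0 0 0.207;0 0 0 0.207'; python3 - <<'E'
from h import *
import pickle
s=state();pickle.dump(s,open("w7.pkl","wb"));im=camera("wrist");cv2.imwrite("pics/w7.png",im[:,:,::-1])
im=camera("top");cv2.imwrite("pics/top2.png",im[:,:,::-1])
print(s["ee_pos"],shift([538.8,359.9,170],s,np.radians(3.95)))
E
```

```text
t: 26.5
ee_pos: [537.6, 360.5, 160.7]
eef_rot: [1.893, 2.495, 0.009]
contact_force: [0.4, -1.5, 0.2]
opening: 1.002
t: 26.88
ee_pos: [536.7, 360.1, 159.0]
eef_rot: [2.14, 2.288, 0.006]
contact_force: [0.3, 0.8, -0.8]
opening: 0.998
[536.6710905  360.06050017 159.00633846] (array([ -0.3,   2.2, -11. ]), np.float64(-0.002100202591199807))
```

View pics/w7.png

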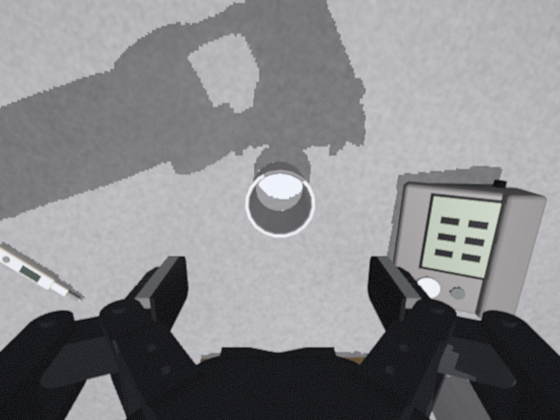

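View pics/top2.png

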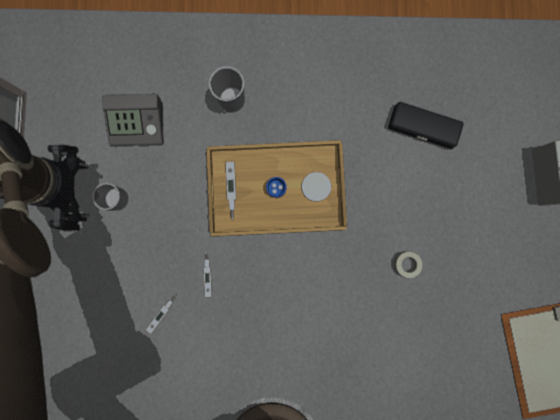

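The wrist view has the cup lip centred at (280.5,204), with the monitor clear to the right. In the top view the thermometer (231,190), pot (276,187) and coaster (316,186) lie as planned.

```bash
python3 - <<'E'
from h import *
import pickle;s=pickle.load(open("w7.pkl","rb"))
p=ray("wrist",(280.5,204),64,s);print(p,np.linalg.norm(ray("wrist",(246,204),64,s)-ray("wrist",(315,204),64,s)),shift([p[0],p[1],25],s))
im=cv2.imread("pics/top2.png")
m=(im[165:210,295:335].min(2)>135).astype(np.uint8);n,l,st,c=cv2.connectedComponentsWithStats(m);k=1+np.argmax(st[1:,4]);print(st[k],c[k]+[295,165])
y=np.radians(3.95);M=np.array([569.3,2]);ux=np.array([np.cos(y),np.sin(y)]);uy=np.array([-ux[1],ux[0]])
f=lambda q:(q[:2],(q[:2]-M)@ux,(q[:2]-M)@uy)
print("coaster",f(ray("top",c[k]+[295,165],15)));print("pot",f(ray("top",(276,187),38)));print("th",f((ray("top",(230,161.5),18)+ray("top",(232.5,219),12))/2))
print("monitor, case etc pix same")
a=cv2.imread("pics/top0.png").astype(int)
for n,(x0,y0,x1,y1) in dict(mon=(100,90,165,150),case=(385,100,465,150),tum=(205,65,250,112),tape=(392,250,425,280)).items(): print(n,abs(a-im)[y0:y1,x0:x1].mean())
E
```

```text
[539.53023746 364.51512361  64.        ] 55.92332906331516 (array([  4.7,   2. , 134. ]), None)
[  7   7  29  29 636] [316.12264151 186.27515723]
coaster (array([575.55706198, -87.17685768]), np.float64(0.09916975719196706), np.float64(-89.39604541128672))
pot (array([569.32960132,   1.84846291]), np.float64(0.019092232891511986), np.float64(-0.15321623139608562))
th (array([562.86827344, 101.6586485 ]), np.float64(0.4486282545490055), np.float64(99.86496913758698))
monitor, case etc pix same
mon 0.877948717948718
case 1.04525
tum 0.9368006304176517
tape 0.8973063973063973
```

```bash
python3 -m creep '4.5 2 40 0; 4.5 2 80 0; 4.5 2 110 0; 4.5 2 128 0; 4.5 2 134 0; 4.5 2 136 0; 4.5 2 136 0' -1;  python3 - <<'E'
from h import *
s=state();print(shift([539.5,364.2,20],s,np.radians(3.95)))
E
```

```text
t: 27.85
ee_pos: [541.1, 365.0, 24.9]
eef_rot: [2.14, 2.288, 0.011]
contact_force: [-0.2, -0.4, -0.7]
opening: 1.0
(array([-0.6, -1.7,  4.9]), np.float64(-0.0020676952968976536))
```

```bash
python3 -m creep '0 -1.5 2 0; 0 -1.5 4.5 0; 0 -1.5 4.5 0';  python3 -m creep '0 0 0 0;0 0 0 0;0 0 0 0;0 0 0 0;0 0 0 0;0 0 0 0;0 0 0 0' 1 40; python3 - <<'E'
from h import *
s=state();print(s["ee_pos"],s["q"])
E
python3 -m creep '0 0 -5 0; 0 0 -20 0; 0 0 -50 0; 0 0 -90 0; 0 0 -130 0;0 0 -130 0'; python3 - <<'E'
from h import *
import pickle
s=state();print(shift([575.1,-84.2,130],s,np.radians(3.95)))
E
```

```text
t: 28.22
ee_pos: [539.5, 364.8, 20.4]
eef_rot: [2.139, 2.288, 0.011]
contact_force: [0.3, 0.9, -0.2]
opening: 1.002
t: 29.1
ee_pos: [539.7, 364.9, 20.8]
eef_rot: [2.139, 2.288, 0.011]
contact_force: [-0.8, -0.5, 5.0]
opening: 0.637
[539.6856289  364.93069682  20.7521983 ] [ 0.53117087  0.60421911  1.68196972 -0.00937055  0.84583393  0.4704784 ]
t: 29.85
ee_pos: [541.3, 367.0, 156.2]
eef_rot: [2.137, 2.285, 0.027]
contact_force: [0.1, -0.4, -1.9]
opening: 0.645
(array([-452.5,    3. ,   25.1]), np.float64(-0.001994287795877625))
```

```bash
python3 -m creep '-20 0 0 0; -65 0 0 0; -115 1 0 0; -170 1 0 0; -225 2 0 0; -280 2 0 0; -330 2 0 0; -380 3 0 0'; python3 -m creep '-35 0 0 0; -65 0 0 0; -75 0 0 0; -75 0 0 0'; python3 - <<'E'
from h import *
import pickle
s=state();print(s["ee_pos"],shift([575.1,-84.2,40],s,np.radians(3.95)));pickle.dump(s,open("w8.pkl","wb"));im=camera("wrist");cv2.imwrite("pics/w8.png",im[:,:,::-1])
E
```

```text
t: 30.85
ee_pos: [567.4, -14.6, 153.3]
eef_rot: [2.14, 2.287, 0.022]
contact_force: [0.4, -0.2, -2.1]
opening: 0.639
t: 31.35
ee_pos: [571.1, -89.9, 151.9]
eef_rot: [2.144, 2.287, 0.021]
contact_force: [0.5, 1.3, -1.4]
opening: 0.638
[571.1480047  -89.87684476 151.9157378 ] (array([  5. ,   2.7, 112. ]), np.float64(-0.004394470925861649))
```

View pics/w8.png

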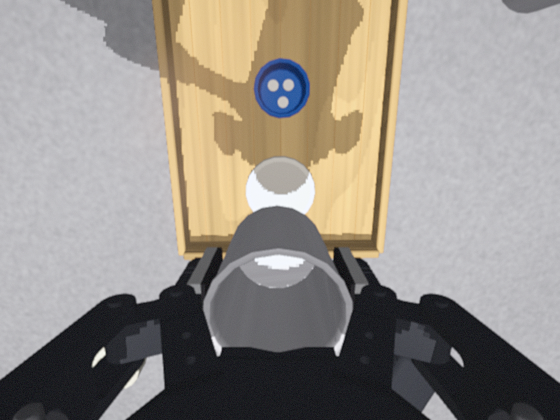

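The coaster spans columns 246–315 with its far edge at row 156, so its centre is near (280.5,190). The cup hangs upright in the grip.

```bash
python3 - <<'E'
from h import *
import pickle
s=pickle.load(open("w8.pkl","rb"))
e=ray("wrist",(280.5,156),15,s);p=ray("wrist",(280.5,190),15,s);print(e,p,"dia",np.linalg.norm(ray("wrist",(246,190),15,s)-ray("wrist",(315,190),15,s)), "edge-33", e[1]-33)
print(np.degrees(np.arccos(-yaw(s)[1][2,2])))
E
```

```text
[573.30399719 -50.98706059  15.        ] [575.45135144 -82.71685779  15.        ] dia 64.94249812243388 edge-33 -83.98706059343857
0.8681782164960161
```

```bash
python3 -m creep '5 1.5 40 0; 5 1.5 75 0; 5 1.5 95 0; 5 1.5 105 0; 5 1.5 107 0; 5 1.5 107 0; 5 1.5 107 0'; python3 - <<'E'
from h import *
s=state();print(shift([575.2,-83.7,36],s,np.radians(3.95)))
E
```

```text
t: 32.28
ee_pos: [575.2, -83.8, 46.4]
eef_rot: [2.141, 2.286, 0.023]
contact_force: [-0.2, -0.8, -1.0]
opening: 0.643
(array([ 0. , -0.2, 10.4]), np.float64(-0.0034219005154025872))
```

```bash
python3 -m creep '0 0 2 0; 0 0 4 0; 0 0 6 0; 0 0 8 0; 0 0 9.5 0; 0 0 10.5 0; 0 0 10.5 0';python3 -m creep '0 0 0 0;0 0 0 0;0 0 0 0;0 0 0 0;0 0 0 0' -1;python3 -m creep '0 0 -10 0;0 0 -40 0;0 0 -80 0;0 0 -120 0;0 0 -150 0; 0 0 -150 0' -1;python3 -m creep '-20 0 0 0; -70 0 0 0;-120 0 0 0;-170 0 0 0;-220 0 0 0;-265 0 0 0;-290 0 0 0;-290 0 0 0'; python3 - <<'E'
from h import *
im=camera("top");cv2.imwrite("pics/top3.png",im[:,:,::-1]);a=cv2.resize(im[130:250,200:360],(640,480),interpolation=cv2.INTER_CUBIC)
b=camera("side");cv2.imwrite("pics/side3.png",b[:,:,::-1])
b=cv2.resize(b[160:280,210:340],(260,240));a[:240,:0]=0
cv2.imwrite("pics/f1.png",a[:,:,::-1]);cv2.imwrite("pics/f2.png",cv2.resize(b,(650,600))[:,:,::-1])
o=cv2.imread("pics/top0.png").astype(int);im=im[:,:,::-1]
for n,(x0,y0,x1,y1) in dict(mon=(100,90,165,150),case=(385,100,465,150),tum=(205,65,250,112),tape=(392,250,425,280)).items(): print(n,abs(o-im)[y0:y1,x0:x1].mean())
E
```

```text
t: 33.15
ee_pos: [575.4, -83.7, 35.9]
eef_rot: [2.141, 2.286, 0.023]
contact_force: [0.2, -1.1, -0.9]
opening: 0.638
t: 33.78
ee_pos: [575.4, -83.7, 36.0]
eef_rot: [2.141, 2.286, 0.023]
contact_force: [0.3, -0.8, 0.1]
opening: 0.997
t: 34.52
ee_pos: [575.4, -85.0, 190.0]
eef_rot: [2.136, 2.281, 0.03]
contact_force: [0.6, -0.5, -0.1]
opening: 1.002
t: 35.52
ee_pos: [592.7, -377.1, 187.3]
eef_rot: [2.142, 2.279, 0.028]
contact_force: [0.6, 0.7, -0.2]
opening: 0.999
mon 3.9996581196581196
case 3.8350833333333334
tum 3.8761229314420804
tape 5.0784511784511785
```

View pics/f1.png

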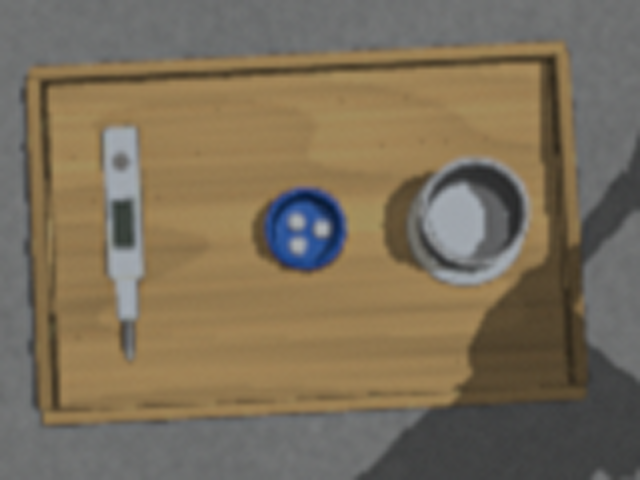

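View pics/f2.png

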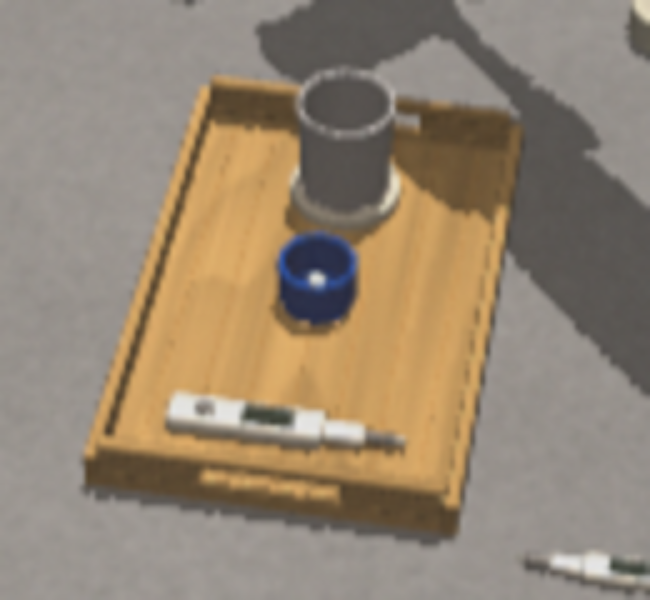

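The cup stands upright on the coaster, and the pot and thermometer lie in line with the tray. I'll put numbers on this and check the uniform image difference at the bystanders.

```bash
python3 - <<'E'
from h import *
B=lambda x,y:((x+.5)/4-.5+200,(y+.5)/4-.5+130)
r=lambda x,y,z:ray("top",B(x,y),z)[:2]
y=np.radians(3.95);M=np.array([568.9,1.5]);ux=np.array([np.cos(y),np.sin(y)]);uy=np.array([-ux[1],ux[0]])
f=lambda q:np.round([(q-M)@ux,(q-M)@uy],1)
print("cup",f(r(475,214,79)),"coaster (seen before the cup)",f(ray("top",(316.12,186.28),15)[:2]),"coaster bottom edge now",f(r(468,285,15)),"pot",f(r(304,230,38)))
a=r(120,126,16);b=r(129,361,10);d=b-a;print("th",f((a+b)/2),np.linalg.norm(d),np.degrees(np.arctan2(d[1],d[0]))-183.95)
o=cv2.imread("pics/top0.png",0).astype(np.float32);n=cv2.imread("pics/top3.png",0).astype(np.float32);print("mean",o.mean(),n.mean())
for k,(x0,y0,x1,y1) in dict(mon=(100,90,165,150),case=(385,100,465,150),tum=(205,65,250,112),tape=(390,248,427,282)).items(): print(k,(n-o)[y0:y1,x0:x1].mean(),cv2.phaseCorrelate(o[y0:y1,x0:x1].copy(),n[y0:y1,x0:x1].copy()))
E
```

```text
cup [ -0.7 -88.5] coaster (seen before the cup) [  0.5 -88.9] coaster bottom edge now [-32.1 -88.3] pot [0.2 1.1]
th [  0.6 101.7] 131.2198158820723 -360.4417861160549
mean 97.70806 94.67454
mon 4.035128 ((0.01234959713986683, -0.016244924700913543), 0.9338589438685665)
case 2.66825 ((-0.0009628441022186962, 0.003724787470083868), 0.8414217965602875)
tum 3.8614657 ((0.4567368594420316, -0.017116266904949384), 0.9792151707190054)
tape 5.0596185 ((-0.04183238429864744, -0.023683668166018634), 0.9761720278196865)
```

```bash
python3 -c "
from cell import *
print(hand_in(),state()['t'])"
```

```text
the job is handed in; nothing more can be done
the job is handed in; nothing more can be done
```

The tray is laid as asked and handed in at about 36 s of the 99 s. I moved the pot first, then the coaster, the thermometer (the longest of the three, about 130 mm) and the cup onto the coaster. No verdict was reported.

Last top-camera check, in the tray's frame (the monitor is on the +y side):

| Item | x (mm) | y (mm) | Note |
|---|---|---|---|
| Coaster | 0.5 | -89 | measured just before the cup went on |
| Cup | -0.7 | -88.5 | about 1 mm from the coaster's centre |
| Pot | 0.2 | 1 | upright, tablets still in it |
| Thermometer | 0.6 | 102 | display up, under 1° off straight across |

- **Uprightness:** the side view showed the cup and pot standing upright and everything flat on the tray.
- **Bystanders:** the monitor, case and tape showed no image shift. The tumbler showed about 0.5 px (1 mm), probably shading; the arm did not go near it.
- **Disagreement:** the top camera read y about 3–4 mm lower than the robot and wrist camera. The table uses the top camera for both tray and items, so the relative positions hold within tolerance.

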